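# Spread a snap ring and hold it at the axle groove

### The arm

A 6-joint arm with a two-finger parallel gripper is mounted at the origin on a cart in front of the work surface, level with it; the furniture and walls round the work are solid. World frame = base frame: x ahead of the robot, y to its left, z up, the work surface at z = 0. Lengths are in m, angles in rad, forces in N, time in s.
With the tool pointing down it reaches from about 0.4 to 0.925 m from the base axis. Payload 3.4 kg.
Tool frame: the origin (TCP) lies at the very end of the fingers, on their centre line; the grasp point (between the pads) lies 19 mm behind it; z points along the fingers, y is the direction in which the jaws open and shut (so a half turn about z gives the same grasp; the last joint's range is limited). The gripper opens to 85 mm and grips with 20 to 120 N. Pads are 22 mm wide; open, the fingers measure 114 mm over their backs; the gripper's body (76 mm by 85 mm) begins 54 mm behind the grasp point. The pads swing forward as they close: fully open they stand 13 mm farther back than shut.
Start: joints at [-0.073, 0.307, 1.506, -0, 1.328, -0.073], TCP at [0.575, -0, 0.231] pointing down, gripper open.
Joint ranges: [-3.12, 3.12], [-1.05, 2.28], [0.14, 2.33], [-1.42, 4.57], [0.1, 2.73], [-2.68, 2.68]. Speed limits (rad/s): [2.57, 2.57, 3.14, 3.14, 3.14, 3.14].

### API

Orientations are given as a rotation vector (axis times angle).
In Python, from cell import robot, viewer gives the robot as it stands.
- The arm moves only by the shell command python3 -m creep 'ROWS' [FORCE]. ROWS is JSON, a list of rows, each a list of 3 entries, a list of its own where there are three numbers: the closure in counts, from 0 (fully open) to 255 (shut), then the shift along the tool's x, y, z in cm, then the turn about the tool's z in rad. In form: [[claw, [tx, ty, tz], yaw], ...]. A call has 1 to 10 rows; each row shifts and turns the commanded pose from where the row before left it, along the tool's axes as they then stand; what a row does not reach is not made up. A row lasts 1/12 s, in which the tool goes at most 41.7 mm and 7.16 degrees, less where a joint would pass 70% of its speed; a pose out of reach is approached as far as the arm can. A call is refused whole if a number of a shift passes 4.17 or a number of a turn 0.125, either way. A call with a gripper value outside its range is refused whole. The fingers move at their own pace and stop on an object; FORCE is the grip in N (left out, the last holds). Time passes only in rows, so rows that do not move let the fingers close. It gives the time, the measured TCP pose, the force and the opening at its end, in the units of the state.
- robot.state(): the state, without advancing time (a new reading comes with each control period).
- viewer.grab_frame(name): name is "scene" or "side" or "wrist"; returns the picture (400x640x3 uint8, red, green, blue); there is no depth.
- viewer.get_calibration(name): a dict with "intrinsics" (3x3 intrinsics, pixels), "k1" (the pictures are not rectified: a ray, as slopes to the right and down, at radius r is drawn at 1 + k1 r^2 times it, then the intrinsics apply), "world_from_camera" (4x4, takes a point from camera to world coordinates); the wrist camera has in their place "tool_from_camera" (4x4, takes a point from camera to tool coordinates, whose origin is the TCP and whose axes are the flange's). Camera axes: x right, y down, z forward; pixel columns grow to the right and rows downward; lengths in m; the calibration is good to about 2 mm. A picture is of the moment at which its call begins: read the wrist's pose just before it. get_calibration takes no time and is no camera call.
- robot.hand_in(): hands the job in, once; it reports no verdict.
The state is a dict: "clock": time; "joints": joint angles; "joint_vel": joint speeds; "joint_efforts": joint torques, N m; "tcp_pos": TCP position; "eef_rot": TCP orientation; "force": force on the tool from outside, world axes, zero at the start; "wrist_torque": the same for the moment, N m; "gripper_width": opening from 0.0 (shut) to 1.0 (fully open).
Only numpy, scipy, OpenCV 4.12 (cv2) and the standard library are available. Lean on these libraries where they do the work, as an engineer would, in place of code of your own. Each camera call takes 0.05 s, during which the arm holds its last target.

### The job

Take the orange-handled snap-ring pliers out of their wooden stand, squeeze them fully so that the snap ring on their tips is spread wide, and from straight above the axle stub on the grey hub slide the ring down over the stub's end, gently and without forcing it, until it is level with the black groove. Finish while still holding it there: pliers upright and fully squeezed, ring spread round the groove and held up only by the gripper, not let go and not resting on the hub. Leave the white tin, the loupe and the burr block where they are.

Things in the scene. Friction and masses are not known exactly. Their poses are not given: they have to be found in the camera images.
- pliers: Snap-ring pliers, 0.2 kg, upright in the stand: orange grips up, snap ring flat at the lower tips. Origin: middle of the steel joint block (50 mm along y, 18 mm high, x from -9 to +22 mm; its +x part rests on the stand). z up; y from right to left grip; ring on the -x side. Springs reopen the grips and close the ring. Lift straight up 20 mm or more to leave the stand.
- grip_middle (a point): Midway between the pliers' two grips, 48 mm above the pliers' origin. Grips: orange swells 16 mm wide (x), 16 mm thick, grip tops 15 mm higher; 62 mm over both outsides along y when relaxed, 34 mm fully squeezed (built-in stop). Springs: each grip pushes back with about 4 N at first and 12 N at the stop: grip with 20 N or more. The grips may roll 2 mm up or down the fingers when squeezed.
- clip_center (a point): Centre of the fully spread ring's opening: 2 mm to -x and 52 mm below the pliers' origin, fixed to the pliers, at half the ring's thickness (3.5 mm). Ring lies flat, square to the pliers' z. Relaxed, its opening is 29 mm, too small for the axle; spread about 40 mm, and ring and jaws measure 62 mm over all along y. Tips reach 3 mm below this point.
- left_grip (a joint): Squeeze of the pliers (angle of the left grip, the right one and the ring follow it), rad: 0 relaxed, 0.285 fully squeezed against the stop, ring fully spread.
- stand: Fixed wooden stand of the pliers, base 96 x 66 x 10 mm; column 68.5 mm high at its +x side, on which the pliers' joint block rests between low brass lips (top 71.5 mm); a pad 23.7 mm high under the ring's back. Origin: underside, directly below the pliers' origin; z up, x and y as the pliers'.
- hub: Fixed grey hub, square foot 90 x 90 x 12 mm with a round boss and a steel bearing (54 mm across, top 36 mm above the worktop); an upright aluminium axle stub, 32 mm in diameter, rises from its middle to 61 mm. Origin: centre of the underside; z up.
- groove (a point): Centre of the black groove in the axle stub, on the axle's axis 45.5 mm above the worktop; the groove is 7 mm high (42 to 49 mm) and 25 mm in diameter; the axle's end is 15.5 mm above this point.
- solder_tin: Bystander: round white tin, 49 mm across, 20 mm high. Origin: underside.
- loupe: Bystander: folding loupe, 28 x 69 x 14 mm. Origin: underside.
- burr_block: Bystander: wooden block with upright burrs, 52 x 67 mm, 98 mm high. Origin: underside.
Mind the look-alikes: they are no part of the job. Leave any blue or turquoise look-alike of the pliers alone.

How it is judged:
On the way:
1. the ring, fully spread, is held above the axle's end, over its middle (value of joint left_grip above 0.24 rad and horizontal distance between clip_center and groove below 0.012 m and z of clip_center in the frame of groove above 0.018 m), for 0.1 s.
At the end, for the whole second after the job is handed in: Pliers held still in the gripper (over 5 N), upright within 0.12 rad, squeezed over 0.24 of 0.285 rad; ring centre within 3.5 mm of the groove's height and 6 mm of the axle's axis; under 4 N on the hub. Bystanders moved under 20 mm (value of joint left_grip above 0.24 rad and horizontal distance between clip_center and groove below 0.006 m and z of clip_center in the frame of groove between -0.0035 and 0.0035 m and angle between pliers's own z axis and vertical below 0.12 rad and contact force between the fingers and pliers above 5 N and contact force between pliers and hub below 4 N and linear speed of pliers below 0.02 m/s); the arm keeps its last pose, push and grip.
It fails at once if the ring or pliers are forced against the hub with more than 25 N (contact force between pliers and hub above 25 N).
It fails at once if the white tin is moved by more than 20 mm (distance of solder_tin from where it was at the start of the episode above 0.02 m).
It fails at once if the loupe is moved by more than 20 mm (distance of loupe from where it was at the start of the episode above 0.02 m).
It fails at once if the burr block is moved by more than 20 mm (distance of burr_block from where it was at the start of the episode above 0.02 m).
It also fails if it takes over 40 s, if anything falls off the work surface, if the arm or the gripper's body presses on something with over 40 N, if the wrist force passes 120 N, or if a joint passes its speed limit or range.

## Working session

There is one attempt and no reset: what is moved stays moved. The work goes in short steps, Python scripts to look and compute and a shell command to move; the robot and the scene stay as the last step left them, time stands still between calls to the robot, and variables do not carry over. Pictures are saved under pics/ and viewed, and the job is handed in when it is done.

```bash
ls; mkdir -p pics
python3 - <<'E'
from cell import robot, viewer
import cv2
print(robot.state())
for n in ["scene","side","wrist"]:
    im=viewer.grab_frame(n); cv2.imwrite(f"pics/{n}0.png",im[:,:,::-1])
    c=viewer.get_calibration(n); print(n,{k:(v.tolist() if hasattr(v,'tolist') else v) for k,v in c.items()})
E
```

```text
pics
{'clock': 0.0, 'joints': array([-7.35132070e-02,  3.07571733e-01,  1.50765697e+00, -1.69082317e-05,
        1.32840086e+00, -7.34867900e-02]), 'joint_vel': array([-6.43164261e-04,  1.67592818e-04, -2.14787805e-04, -9.28330780e-04,
        9.54502231e-05,  1.78641502e-04]), 'joint_efforts': array([-2.40806599e-03, -4.57556927e+01, -2.51919490e+01, -3.95127336e-04,
        1.32516641e-02, -2.41733758e-06]), 'tcp_pos': array([5.74310239e-01, 1.25703100e-05, 2.30387959e-01]), 'eef_rot': array([-2.22038286e+00, -2.22033325e+00,  2.10867712e-03]), 'force': array([-0.5931732 ,  0.24950945, -0.15411956]), 'wrist_torque': array([ 0.00472074, -0.07102042,  0.01927062]), 'gripper_width': 1.0030956140335643}
scene {'intrinsics': [[384.5404025101163, 0.0, 318.53245835756593], [0.0, 384.5404025101163, 203.8840383801032], [0.0, 0.0, 1.0]], 'k1': -0.09320412186371078, 'world_from_camera': [[0.5980234492330819, -0.39694371050057, 0.6962784248139583, -0.24292339791141407], [-0.8012106727909624, -0.27361926569174483, 0.5321597084035613, -0.6450712921850675], [-0.02072225791801099, -0.8761096895573
[... 305 characters left out ...]
3984641345, 0.29476522384750903], [-0.31547972251605, 0.4440632615399057, -0.8386181278935829, 0.7563352083525451], [0.02586224926653304, -0.8793972949952559, -0.4753856767067166, 0.5556895334776192], [0.0, 0.0, 0.0, 1.0]]}
wrist {'intrinsics': [[301.2858818696398, 0.0, 324.6114747493036], [0.0, 301.2858818696398, 200.89553916142876], [0.0, 0.0, 1.0]], 'k1': -0.045089859298698076, 'tool_from_camera': [[-6.874018247372189e-05, -0.9446992746664732, -0.3279379144280571, 0.08647674933481646], [0.9999999842570837, -1.1292509852329382e-05, -0.00017708277381143315, 0.0002526882412241527], [0.00016358672584595549, -0.3279379214380605, 0.9446992605704022, -0.14097654445352026], [0.0, 0.0, 0.0, 1.0]]}
```

View pics/scene0.png

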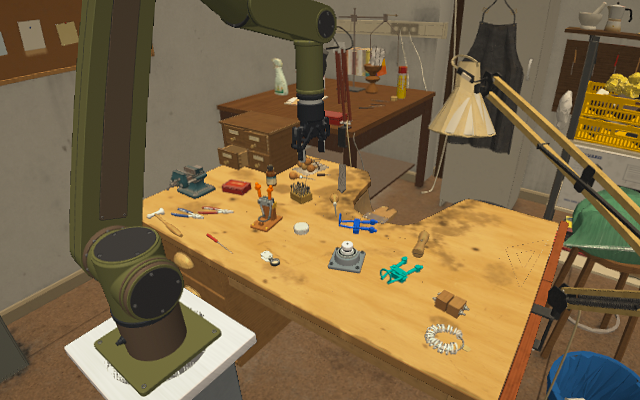

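View pics/side0.png

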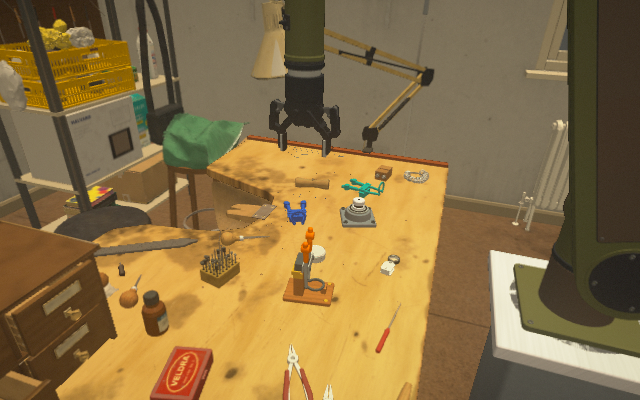

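View pics/wrist0.png

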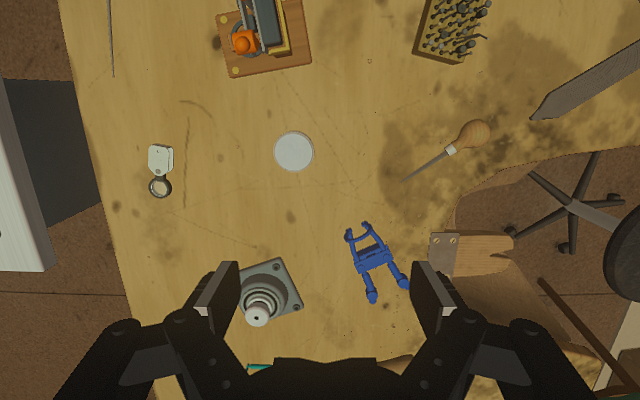

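The scene shows the orange pliers in the stand at about (266,205), the hub at (347,255) and the tin at (301,228). There is a blue look-alike at (358,224) and a turquoise one at (400,270). The side view has the orange grips at (308,240), the hub at (358,213) and the blue one at (295,212). Only the orange pair stands upright in a wooden stand, so I'll confirm that in a crop.

```bash
cat > h.py <<'E'
import numpy as np, cv2
from scipy.spatial.transform import Rotation as R
from cell import robot, viewer
def cam(n,st=None):
    c=viewer.get_calibration(n); K=np.array(c['intrinsics']);k1=c['k1']
    if n=='wrist':
        st=st or robot.state(); T=np.eye(4);T[:3,:3]=R.from_rotvec(st['eef_rot']).as_matrix();T[:3,3]=st['tcp_pos']
        W=T@np.array(c['tool_from_camera'])
    else: W=np.array(c['world_from_camera'])
    return K,np.array([k1,0,0,0,0.]),W
def rays(C,px):
    K,d,W=C
    p=cv2.undistortPoints(np.array(px,float).reshape(-1,1,2),K,d,None,None).reshape(-1,2)
    v=np.c_[p,np.ones(len(p))]@W[:3,:3].T
    return W[:3,3],v/np.linalg.norm(v,axis=1)[:,None]
def plane(C,px,z):
    o,v=rays(C,px); return o+v*((z-o[2])/v[:,2])[:,None]
def tri(Cs,pxs):
    A=np.zeros((3,3));b=np.zeros(3);L=[]
    for C,p in zip(Cs,pxs):
        o,v=rays(C,[p]);P=np.eye(3)-np.outer(v[0],v[0]);A+=P;b+=P@o;L.append((P,o))
    x=np.linalg.solve(A,b);return x,[np.linalg.norm(P@(x-o)) for P,o in L]
def proj(C,X):
    K,d,W=C;Wi=np.linalg.inv(W)
    return cv2.projectPoints(np.array(X,float).reshape(-1,1,3),cv2.Rodrigues(Wi[:3,:3])[0],Wi[:3,3],K,d)[0].reshape(-1,2)
def blobs(im,lo,hi,amin=15):
    m=cv2.inRange(cv2.cvtColor(im,cv2.COLOR_RGB2HSV),np.array(lo),np.array(hi))
    n,l,s,c=cv2.connectedComponentsWithStats(m)
    return m,[(s[i].tolist(),c[i].round(1).tolist()) for i in range(1,n) if s[i][4]>=amin]
E
python3 - <<'E'
import cv2,numpy as np
from h import *
a=cv2.imread('pics/scene0.png');b=cv2.imread('pics/side0.png');w=cv2.imread('pics/wrist0.png')
x=cv2.resize(a[170:290,230:430],None,fx=4,fy=4,interpolation=2)[:,:800]
y=cv2.resize(b[190:310,270:410],None,fx=5,fy=5,interpolation=2)
z=cv2.resize(w[0:90,200:330],None,fx=6,fy=6,interpolation=2)
cv2.imwrite('pics/c1.png',x);cv2.imwrite('pics/c2.png',y);cv2.imwrite('pics/c3.png',z)
for n,i in (('scene',a),('side',b),('wrist',w)):
    print(n,[q for q in blobs(i[:,:,::-1].copy(),(5,200,150),(14,255,255))[1]])
E
```

```text
scene [([378, 66, 8, 10, 47], [382.2, 70.5]), ([227, 181, 15, 6, 29], [233.2, 184.0]), ([255, 183, 6, 14, 47], [257.9, 188.9]), ([267, 185, 6, 14, 48], [269.4, 191.4])]
side [([308, 228, 5, 5, 20], [309.9, 230.4]), ([301, 234, 13, 29, 181], [306.9, 247.2]), ([379, 330, 10, 22, 41], [383.5, 339.1]), ([156, 349, 50, 47, 995], [181.2, 373.1])]
wrist [([232, 30, 20, 23, 203], [241.2, 40.2]), ([248, 41, 8, 11, 39], [252.0, 47.7])]
```

View pics/c1.png

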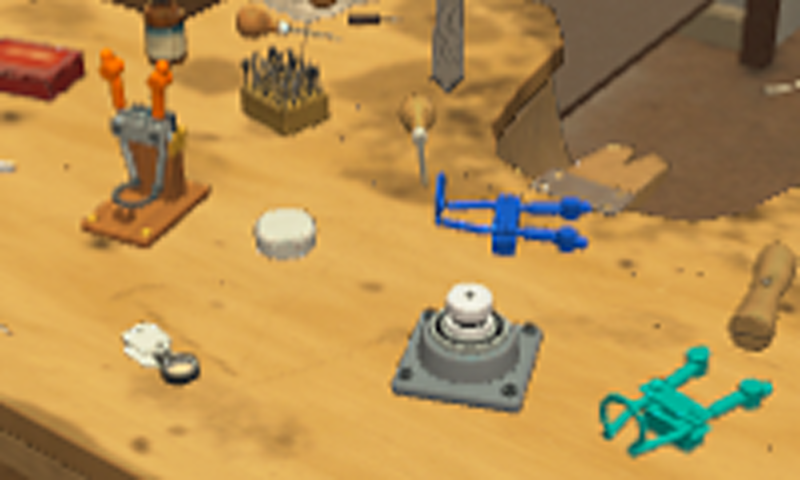

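View pics/c2.png

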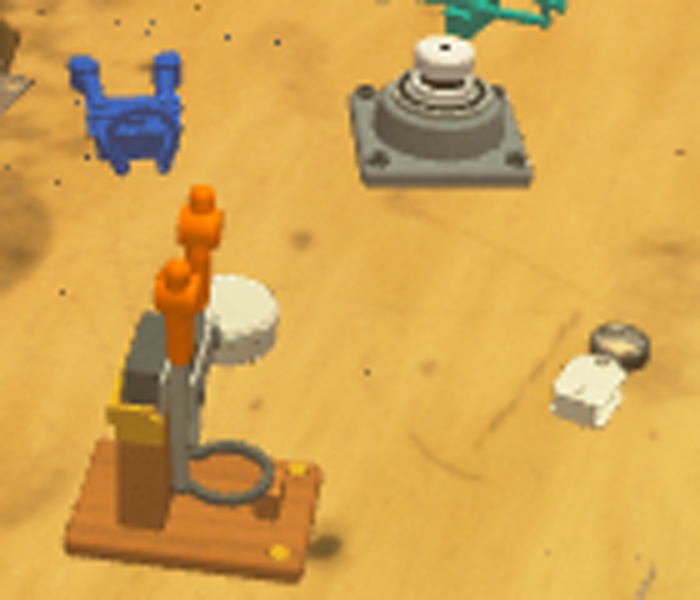

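View pics/c3.png

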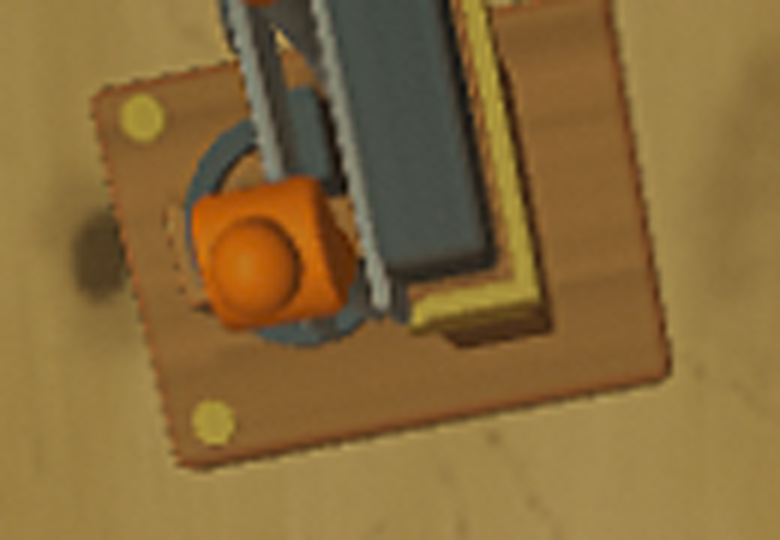

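The crops confirm it: the orange pair stands upright in the wooden stand, and its ring points toward the base. The blue and turquoise ones lie on the table.

Run:
```python
from h import *
S,D,W=cam('scene'),cam('side'),cam('wrist')
L=tri([S,D],[(258,187),(305.6,248)]);Rr=tri([S,D],[(270,189.5),(310,235.6)])
print(L,Rr,(L[0]+Rr[0])/2,np.linalg.norm(L[0]-Rr[0]))
# axle end
t=tri([S,D],[(230+468/4,170+295/4),(270+445/5,190+48/5)]);print('axle',t)
print(plane(S,[(347.3,243.5)],.061),plane(D,[(359,199.5)],.061),plane(W,[(257,317)],.061))
# stand base corners in wrist (z=.01)
c=np.array([(92,98),(185,466),(668,378),(605,0)])/6+[200,0]
print(plane(W,c,.01))
print('tin',plane(S,[(301,227)],.02),'loupe',plane(S,[(269,258)],.007),'burr',plane(S,[(301,195)],.05),'blue',plane(S,[(358,224)],.015))
```

```text
(array([0.50664857, 0.1672017 , 0.12558916]), [np.float64(0.0006582681078918141), np.float64(0.0006582681078916446)]) (array([0.5141574 , 0.1230771 , 0.12537759]), [np.float64(0.0014697125317073192), np.float64(0.0014697125317072858)]) [0.51040298 0.1451394  0.12548337] 0.04475944812468493
axle (array([ 0.48424775, -0.18238842,  0.0603664 ]), [np.float64(0.0010477072322934663), np.float64(0.0010477072322935207)])
[[ 0.48653677 -0.18257592  0.061     ]] [[ 0.48313662 -0.18016486  0.061     ]] [[ 0.48827631 -0.17785059  0.061     ]]
[[0.45745597 0.16986655 0.01      ]
 [0.46880923 0.10770696 0.01      ]
 [0.55963327 0.12238276 0.01      ]
 [0.54935316 0.18425121 0.01      ]]
tin [[0.52946859 0.01612745 0.02      ]] loupe [[0.36571805 0.00049153 0.007     ]] burr [[0.65347658 0.11497783 0.05      ]] blue [[ 0.65257291 -0.1158809   0.015     ]]
```

```bash
python3 -m creep '[[0,[2.9,-1.28,0],0],[0,[2.9,-1.28,0],0],[0,[2.9,-1.28,0],0],[0,[2.9,-1.28,0],0],[0,[2.9,-1.28,0],0],[0,[0,0,0],-0.116],[0,[0,0,0],-0.116],[0,[0,0,0],-0.116],[0,[0,0,0],-0.116],[0,[0,0,0],-0.116]]' 25
python3 -m creep '[[0,[0,0,0],-0.116],[0,[0,0,0],-0.116],[0,[0,0,0],-0.116],[0,[0,0,0],-0.116],[0,[0,0,0],-0.116],[0,[0,0,0],-0.116],[0,[0,0,0],-0.116],[0,[0,0,0],-0.116],[0,[0,0,0],-0.116],[0,[0,0,0],-0.116]]'
python3 -m creep '[[0,[0,0,0],0],[0,[0,0,0],0]]'
python3 - <<'E'
from h import *
s=robot.state();im=viewer.grab_frame('wrist');cv2.imwrite('pics/w1.png',im[:,:,::-1])
import pickle;pickle.dump(s,open('w1.pkl','wb'));print(s['tcp_pos'],R.from_rotvec(s['eef_rot']).as_matrix().round(3),s['joints'].round(2))
E
```

```text
clock: 0.98
tcp_pos: [0.5106, 0.1452, 0.231]
eef_rot: [-1.485, -2.768, 0.001]
force: [-0.2, -0.1, 0.0]
gripper_width: 0.997
clock: 1.82
tcp_pos: [0.5107, 0.1449, 0.231]
eef_rot: [0.274, -3.129, 0.0]
force: [-0.4, -0.1, 0.8]
gripper_width: 1.003
clock: 1.98
tcp_pos: [0.5108, 0.1449, 0.231]
eef_rot: [0.26, -3.13, 0.0]
force: [0.5, 1.3, 0.3]
gripper_width: 0.999
[0.51077951 0.14493784 0.23104151] [[-0.986 -0.165 -0.001]
 [-0.165  0.986 -0.   ]
 [ 0.001 -0.    -1.   ]] [ 0.2   0.25  1.6  -0.    1.3  -1.54]
```

View pics/w1.png

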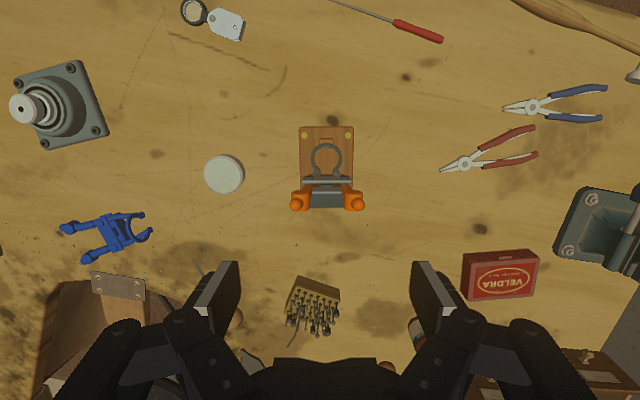

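The wrist picture shows the pliers square to the image: orange grips at (299,200) and (353,200), ring at (326,160), axle end at about (21,107). Next I'll measure them.

Run:
```python
from h import *
import pickle
s=pickle.load(open('w1.pkl','rb'));W=cam('wrist',s);im=cv2.imread('pics/w1.png')[:,:,::-1].copy()
m,b=blobs(im,(5,200,120),(14,255,255));print(b)
b=[q for q in b if 280<q[1][0]<370 and q[0][4]>60]
P=plane(W,[q[1] for q in b],.128);print(P,P.mean(0))
d=P[0]-P[1];print(np.linalg.norm(d[:2]),np.arctan2(d[1],d[0]))
# outer edges of swells at z=.1255
e=[(290,200),(363.5,200)];print(plane(W,e,.1255))
base=[(300,127),(353,126)];q=plane(W,base,.01);print('base',q,np.linalg.norm(q[0]-q[1]))
print('ring',plane(W,[(326,160)],.0255))
z=cv2.resize(im[110:230,270:380],None,fx=5,fy=5,interpolation=2);cv2.imwrite('pics/c4.png',z[:,:,::-1])
z=cv2.resize(im[50:160,0:120],None,fx=5,fy=5,interpolation=2);cv2.imwrite('pics/c5.png',z[:,:,::-1])
```

```text
[([341, 186, 24, 25, 303], [351.8, 199.5]), ([290, 192, 19, 19, 263], [299.9, 201.3]), ([499, 263, 36, 31, 183], [523.2, 273.9]), ([491, 266, 7, 4, 15], [493.4, 267.6]), ([504, 269, 12, 4, 26], [509.0, 270.8]), ([475, 270, 3, 12, 19], [475.8, 275.9]), ([492, 271, 12, 4, 21], [498.1, 272.2]), ([481, 275, 11, 7, 39], [486.0, 278.4]), ([493, 275, 18, 6, 53], [500.7, 277.5]), ([512, 275, 9, 5, 25], [515.4, 276.6]), ([522, 274, 6, 10, 26], [524.2, 278.5]), ([473, 283, 17, 15, 87], [478.4, 292.1]), ([508, 285, 12, 5, 23], [513.0, 286.5])]
[[0.5058713  0.16948567 0.128     ]
 [0.51482767 0.12588406 0.128     ]] [0.51034948 0.14768486 0.128     ]
0.044511985396548895 1.7733921509320327
[[0.51595742 0.11718956 0.1255    ]
 [0.50544677 0.17995128 0.1255    ]]
base [[0.46538563 0.10977667 0.01      ]
 [0.45395476 0.17100105 0.01      ]] 0.062282336277852915
ring [[0.49604086 0.1458818  0.0255    ]]
```

View pics/c4.png

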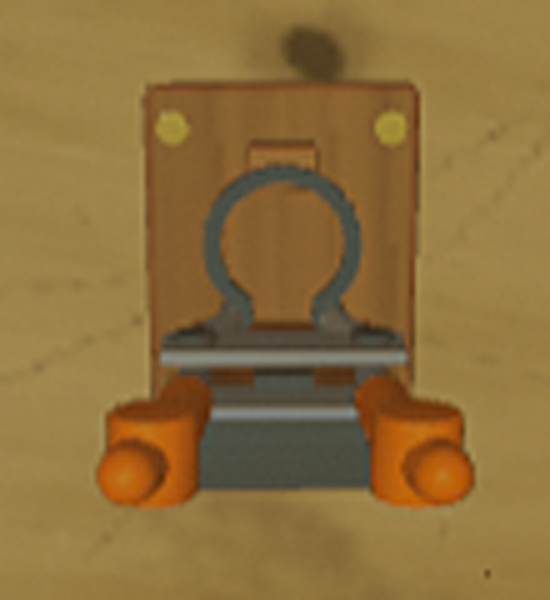

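```bash
python3 -m creep '[[0,[0,0.2,0],0],[0,[0,0,3],0],[0,[0,0,3],0],[0,[0,0,3],0],[0,[0,0,2],0],[0,[0,0,1.6],0],[0,[0,0,0],0],[0,[0,0,0],0]]'
python3 - <<'E'
from h import *
for n in('scene','side','wrist'):
    im=viewer.grab_frame(n)
    if n=='scene': im=cv2.resize(im[140:240,210:340],None,fx=5,fy=5)
    if n=='side': im=cv2.resize(im[180:310,240:380],None,fx=4,fy=4)
    cv2.imwrite(f'pics/{n}2.png',im[:,:,::-1])
a=cv2.imread('pics/scene2.png');b=cv2.imread('pics/side2.png');b=cv2.resize(b,None,fx=.9,fy=.9)
E
```

```text
clock: 2.7
tcp_pos: [0.51, 0.1469, 0.1046]
eef_rot: [0.264, -3.128, 0.0]
force: [-0.2, -0.2, 0.9]
gripper_width: 0.998
```

View pics/scene2.png

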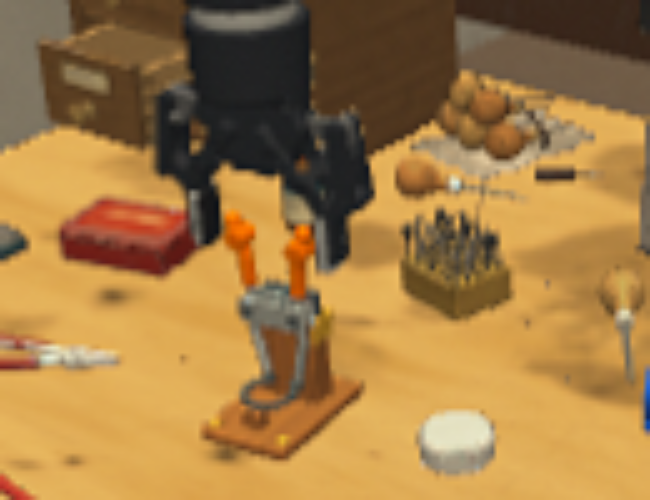

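View pics/side2.png

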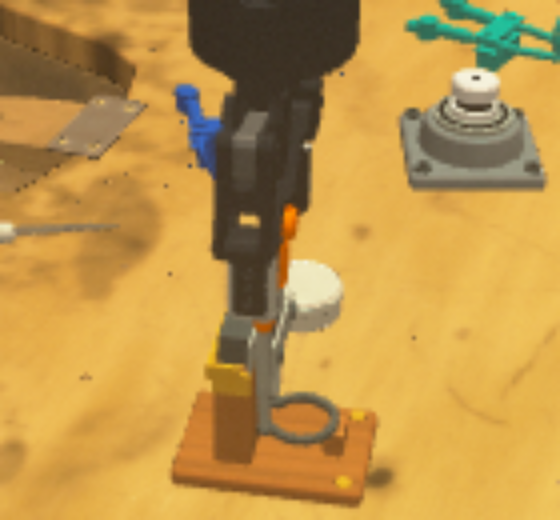

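View pics/wrist2.png

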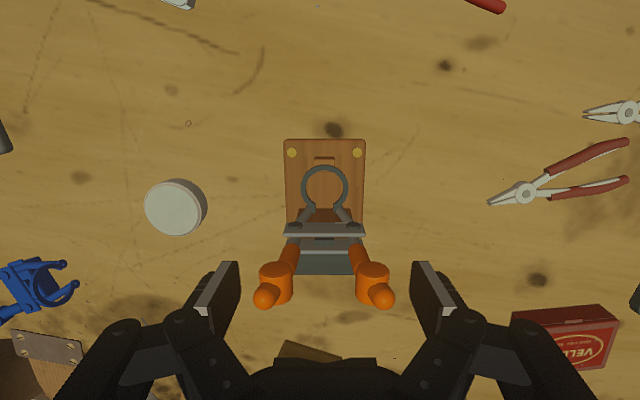

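Run:
```python
from h import *
s=robot.state();W=cam('wrist',s);D=cam('side')
P=plane(W,[(264,297),(384,297)],.136);print(P)
Q=plane(W,[(257,268),(292,268),(253,305),(357,268),(390,268),(396,305)],.131);print(Q)
T=R.from_rotvec(s['eef_rot']).as_matrix().T
print((P-s['tcp_pos'])@T.T,(Q-s['tcp_pos'])@T.T)
im=viewer.grab_frame('wrist')[240:330,220:430];cv2.imwrite('pics/c6.png',cv2.resize(im,None,fx=3.8,fy=3.8,interpolation=2)[:,:,::-1])
```

```text
[[0.51586325 0.1223328  0.136     ]
 [0.50691399 0.17488796 0.136     ]]
[[0.50480893 0.11716571 0.131     ]
 [0.50212352 0.132577   0.131     ]
 [0.52522792 0.11710291 0.131     ]
 [0.49726559 0.16111249 0.131     ]
 [0.49484588 0.17566093 0.131     ]
 [0.51394968 0.18336097 0.131     ]]
[[ 0.00021148 -0.02520081 -0.02934094]
 [ 0.00020467  0.02811086 -0.02933755]] [[ 0.01199045 -0.02843773 -0.02437355]
 [ 0.01204871 -0.01279434 -0.02437272]
 [-0.00812773 -0.03192988 -0.02431839]
 [ 0.01204385  0.01615171 -0.02437088]
 [ 0.01198514  0.03089989 -0.02436979]
 [-0.00814064  0.0352812  -0.0243141 ]]
```

View pics/c6.png

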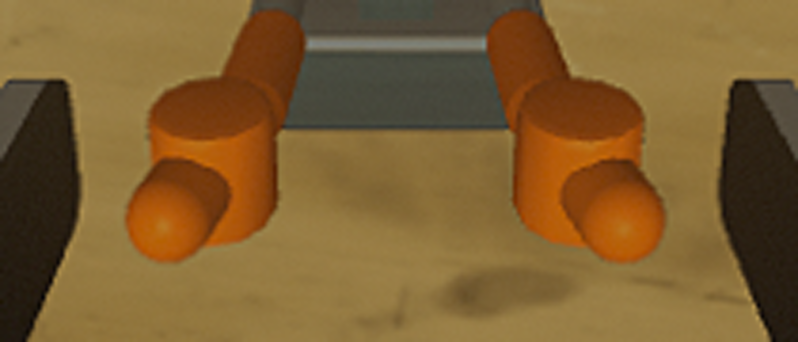

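The grips sit centred between the pads, with the knob balls at tool x of about 0 and tool y of about +1 mm. Closing now.

```bash
python3 -m creep '[[120,[0,0,0],0],[160,[0,0,0],0],[200,[0,0,0],0],[255,[0,0,0],0],[255,[0,0,0],0],[255,[0,0,0],0],[255,[0,0,0],0],[255,[0,0,0],0]]' 45
python3 -m creep '[[255,[0,0,0],0],[255,[0,0,0],0],[255,[0,0,0],0]]'
python3 - <<'E'
from h import *
s=robot.state();print(s['gripper_width']*85,s['force'])
im=viewer.grab_frame('wrist');cv2.imwrite('pics/w3.png',im[:,:,::-1])
im=viewer.grab_frame('side');cv2.imwrite('pics/s3.png',cv2.resize(im[180:310,240:380],None,fx=4,fy=4)[:,:,::-1])
E
```

```text
clock: 3.57
tcp_pos: [0.5122, 0.147, 0.108]
eef_rot: [-0.265, 3.126, -0.0]
force: [-2.6, -1.1, 14.0]
gripper_width: 0.363
clock: 3.82
tcp_pos: [0.5123, 0.147, 0.108]
eef_rot: [-0.265, 3.126, -0.0]
force: [-1.7, -0.8, 13.8]
gripper_width: 0.367
31.165518994189263 [-1.66773207 -0.75280635 13.83277696]
```

View pics/w3.png

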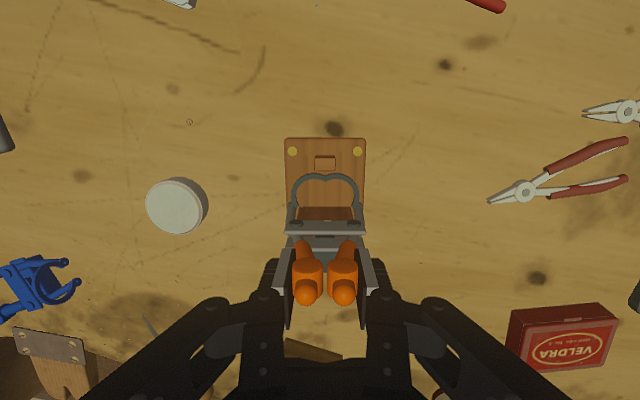

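View pics/s3.png

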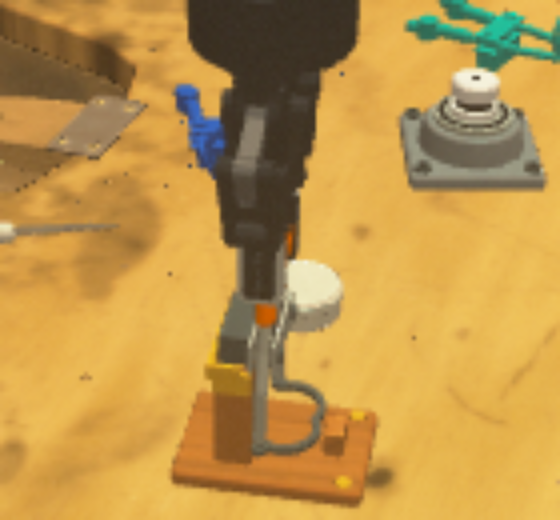

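The ring is spread wide. The grip pushed the arm up 3.4 mm, so the pliers' origin sits about 30.5 mm below the TCP. Lifting now.

```bash
python3 -m creep '[[255,[0,0,-0.3],0],[255,[0,0,-0.7],0],[255,[0,0,-1],0],[255,[0,0,-1],0],[255,[0,0,-1.5],0],[255,[0,0,-1.5],0],[255,[0,0,-1.5],0],[255,[0,0,-1],0],[255,[0,0,0],0],[255,[0,0,0],0]]'
python3 - <<'E'
from h import *
s=robot.state();print(s['gripper_width']*85,s['force'],s['tcp_pos'],s['wrist_torque'],R.from_rotvec(s['eef_rot']).as_matrix().round(4).tolist())
im=viewer.grab_frame('wrist');cv2.imwrite('pics/w4.png',im[:,:,::-1])
im=viewer.grab_frame('side');cv2.imwrite('pics/s4.png',cv2.resize(im[160:310,240:380],None,fx=4,fy=4)[:,:,::-1])
im=viewer.grab_frame('scene');cv2.imwrite('pics/sc4.png',cv2.resize(im[130:250,210:340],None,fx=5,fy=5)[:,:,::-1])
E
```

```text
clock: 4.75
tcp_pos: [0.511, 0.147, 0.191]
eef_rot: [-0.265, 3.129, 0.0]
force: [-0.4, -0.2, -2.3]
gripper_width: 0.364
30.96414417245756 [-0.35055625 -0.2432558  -2.3419873 ] [0.51101043 0.14703536 0.19098524] [0.0330232  0.03383636 0.00304419] [[-0.9857, -0.1684, 0.0015], [-0.1684, 0.9857, 0.0003], [-0.0016, 0.0001, -1.0]]
```

View pics/w4.png

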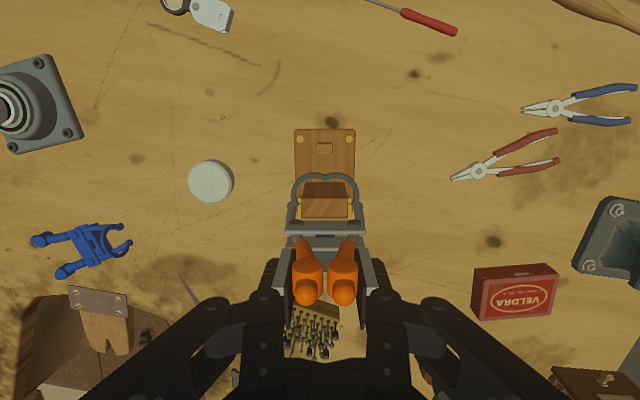

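View pics/s4.png

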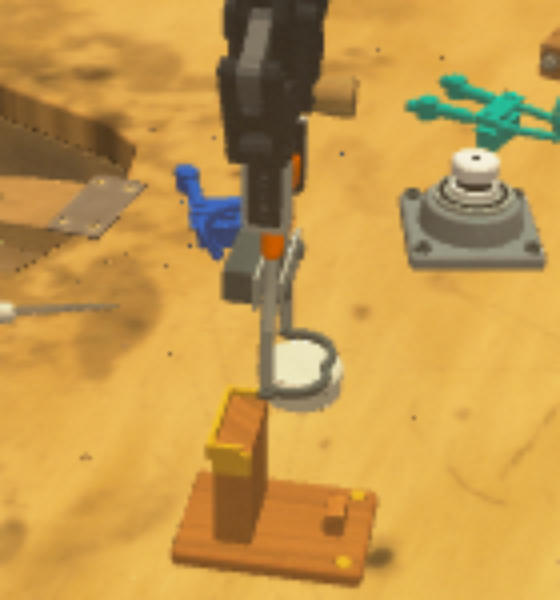

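View pics/sc4.png

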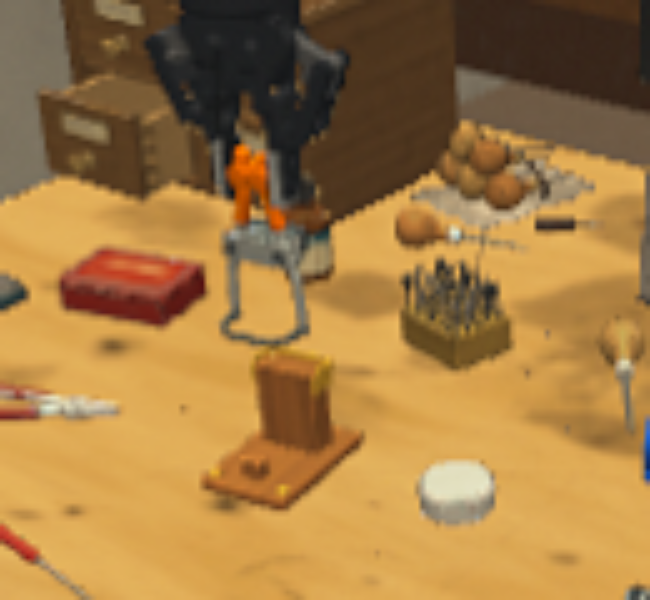

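The pliers came out upright with the ring spread, and there's no visible slip. Next is the move above the hub at the same height.

```bash
python3 -m creep '[[255,[0.25,-1.0,0],0],[255,[0.5,-2.0,0],0],[255,[0.6,-2.5,0],0],[255,[0.6,-2.5,0],0],[255,[0.6,-2.5,0],0],[255,[0.6,-2.5,0],0],[255,[0.6,-2.5,0],0],[255,[0.6,-2.5,0],0],[255,[0.6,-2.5,0],0],[255,[0.6,-2.5,0],0]]'
python3 -m creep '[[255,[0.6,-2.5,0],0],[255,[0.6,-2.5,0],0],[255,[0.6,-2.5,0],0],[255,[0.55,-1.37,0],0],[255,[0.36,-0.5,0],0],[255,[0,0,0],0],[255,[0,0,0],0],[255,[0,0,0],0]]'
python3 - <<'E'
from h import *
import pickle
s=robot.state();pickle.dump(s,open('w5.pkl','wb'));print(s['gripper_width']*85,s['force'],s['tcp_pos'],R.from_rotvec(s['eef_rot']).as_matrix().round(4).tolist())
for n in ('wrist','side','scene'):
    im=viewer.grab_frame(n);cv2.imwrite(f'pics/{n}5.png',im[:,:,::-1])
    if n=='side': cv2.imwrite('pics/s5.png',cv2.resize(im[120:240,290:430],None,fx=5,fy=5,interpolation=2)[:,:,::-1])
    if n=='scene': cv2.imwrite('pics/sc5.png',cv2.resize(im[160:280,280:420],None,fx=5,fy=5,interpolation=2)[:,:,::-1])
    if n=='wrist': cv2.imwrite('pics/wc5.png',cv2.resize(im[140:310,240:410],None,fx=3.5,fy=3.5,interpolation=2)[:,:,::-1])
E
```

```text
clock: 5.73
tcp_pos: [0.4935, -0.0909, 0.1896]
eef_rot: [0.265, -3.129, -0.0]
force: [1.0, -0.1, -1.3]
gripper_width: 0.362
clock: 6.4
tcp_pos: [0.4834, -0.1851, 0.19]
eef_rot: [0.266, -3.13, -0.002]
force: [0.0, 0.1, -1.6]
gripper_width: 0.367
31.207690790420706 [ 0.00730464  0.08224079 -1.56079619] [ 0.4833763  -0.1850604   0.19000464] [[-0.9856, -0.1688, -0.0007], [-0.1688, 0.9856, 0.001], [0.0005, 0.0011, -1.0]]
```

View pics/s5.png

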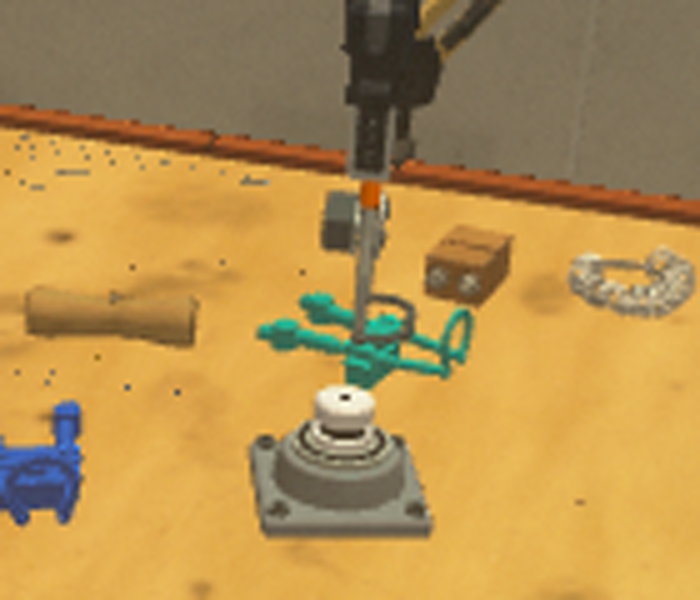

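View pics/sc5.png

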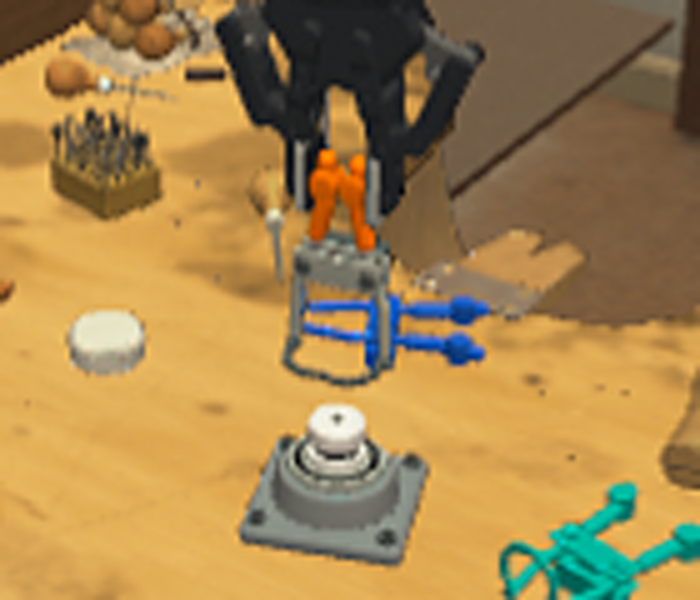

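View pics/wc5.png

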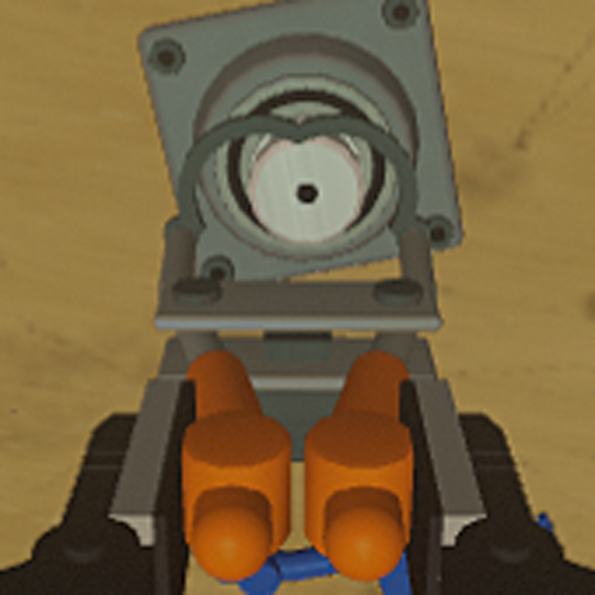

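Run:
```python
from h import *
import pickle
s=pickle.load(open('w5.pkl','rb'));W=cam('wrist',s);T=R.from_rotvec(s['eef_rot']).as_matrix();t=s['tcp_pos']
f=lambda c:np.array(c)/3.5+[240,140]
def tool(c,ztool): # approx plane in world
    P=plane(W,f(c),t[2]-ztool);return ((P-t)@T*1000).round(1)
print('cap', tool([(237,440),(360,440)],-.0175))
print('caps edges', tool([(183,445),(291,445),(305,445),(412,445)],-.0175))
print('ring L,R outer,inner', tool([(180,205),(417,205),(194,205),(402,205)],.0825))
print('dip inner, back lobes inner/outer', tool([(297,139),(245,130),(350,130),(245,117),(350,117)],.0825))
print('plate bright line ends',tool([(157,323),(440,323)],.05), 'line2',tool([(215,383),(390,383)],.0215))
P=plane(W,f([(308,193),(248,193),(362,190),(305,138),(305,243)]),.061);print('axle',P,((P-t)@T*1000).round(1))
S,D=cam('scene'),cam('side')
a=tri([S,D],[(280+337/5,160+418/5),(290+345/5,120+397/5)]);print('axle hole tri',a,((a[0]-t)@T*1000).round(1), 'inwrist',proj(W,a[0]))
```

```text
cap [[  9.   -6.2 -17.5]
 [  9.   10.3 -17.5]]
caps edges [[  8.3 -13.5 -17.5]
 [  8.3   1.  -17.5]
 [  8.3   2.9 -17.5]
 [  8.2  17.3 -17.5]]
ring L,R outer,inner [[  8.5 -24.3  82.5]
 [  8.5  28.8  82.5]
 [  8.5 -21.1  82.5]
 [  8.5  25.4  82.5]]
dip inner, back lobes inner/outer [[23.8  1.9 82.5]
 [25.8 -9.4 82.5]
 [25.8 13.5 82.5]
 [28.7 -9.4 82.5]
 [28.7 13.5 82.5]]
plate bright line ends [[ -5.3 -26.   50. ]
 [ -5.3  30.4  50. ]] line2 [[ -3.3 -12.3  21.5]
 [ -3.4  18.   21.5]]
axle [[ 0.48622148 -0.17942248  0.061     ]
 [ 0.48894102 -0.19534617  0.061     ]
 [ 0.48293832 -0.16524772  0.061     ]
 [ 0.47128578 -0.18284144  0.061     ]
 [ 0.50053249 -0.17775141  0.061     ]] [[ -3.8   4.9 129. ]
 [ -3.8 -11.2 129. ]
 [ -3.   19.5 129. ]
 [ 11.5   4.1 129. ]
 [-18.2   4.2 129. ]]
axle hole tri (array([ 0.4846343 , -0.18324063,  0.06071567]), [np.float64(0.001311385712306795), np.float64(0.0013113857123066759)]) [ -1.6   1.4 129.3] inwrist [[324.2896371  192.81774911]]
```

The wrist picture shows the ring and the axle end (hole at about (328,195)). The wrist view has a tool-y bias of about +2 mm, since the caps, plate and ring all centre at +2. Relative to the ring, the axle is about (-6, +2) mm in tool x and y, and the scene/side triangulation agrees within 1 mm. I'll shift by that, lower to just above the end, then measure again with both at nearly the same depth.

```bash
python3 -m creep '[[255,[-0.3,0.1,0],0],[255,[-0.3,0.1,0],0],[255,[0,0,0],0],[255,[0,0,0.8],0],[255,[0,0,0.8],0],[255,[0,0,0.8],0],[255,[0,0,0.7],0],[255,[0,0,0.4],0],[255,[0,0,0],0],[255,[0,0,0],0]]'
python3 - <<'E'
from h import *
import pickle
s=robot.state();pickle.dump(s,open('w6.pkl','wb'));print(s['gripper_width']*85,s['force'],s['tcp_pos'],R.from_rotvec(s['eef_rot']).as_matrix().round(4).tolist())
for n in ('wrist','side','scene'):
    im=viewer.grab_frame(n);cv2.imwrite(f'pics/{n}6.png',im[:,:,::-1])
    if n=='side': cv2.imwrite('pics/s6.png',cv2.resize(im[140:240,300:420],None,fx=6,fy=6,interpolation=2)[:,:,::-1])
    if n=='scene': cv2.imwrite('pics/sc6.png',cv2.resize(im[180:280,290:410],None,fx=6,fy=6,interpolation=2)[:,:,::-1])
    if n=='wrist': cv2.imwrite('pics/wc6.png',cv2.resize(im[160:260,265:385],None,fx=6,fy=6,interpolation=2)[:,:,::-1])
E
```

```text
clock: 7.38
tcp_pos: [0.489, -0.183, 0.1547]
eef_rot: [0.265, -3.129, -0.001]
force: [-0.3, -0.1, -1.8]
gripper_width: 0.361
30.66294131633867 [-0.32450273 -0.07779401 -1.79400088] [ 0.489028   -0.18299763  0.15474999] [[-0.9857, -0.1682, -0.0011], [-0.1682, 0.9857, 0.0005], [0.001, 0.0007, -1.0]]
```

View pics/s6.png

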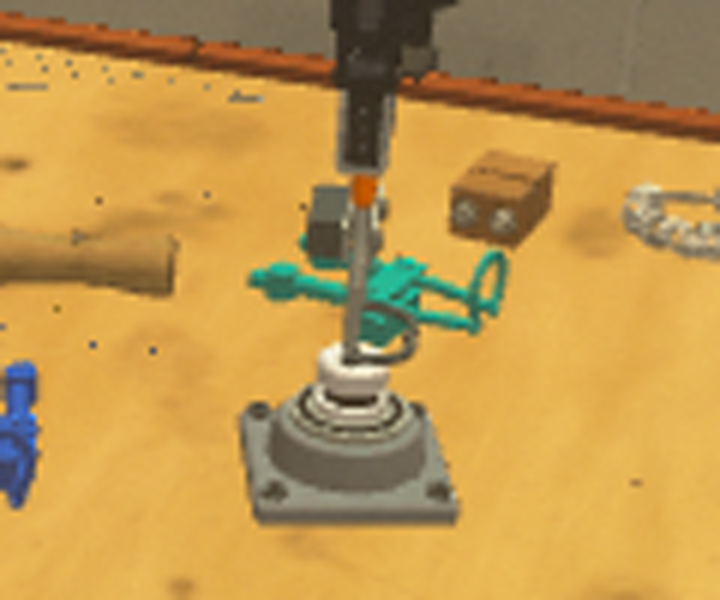

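View pics/sc6.png

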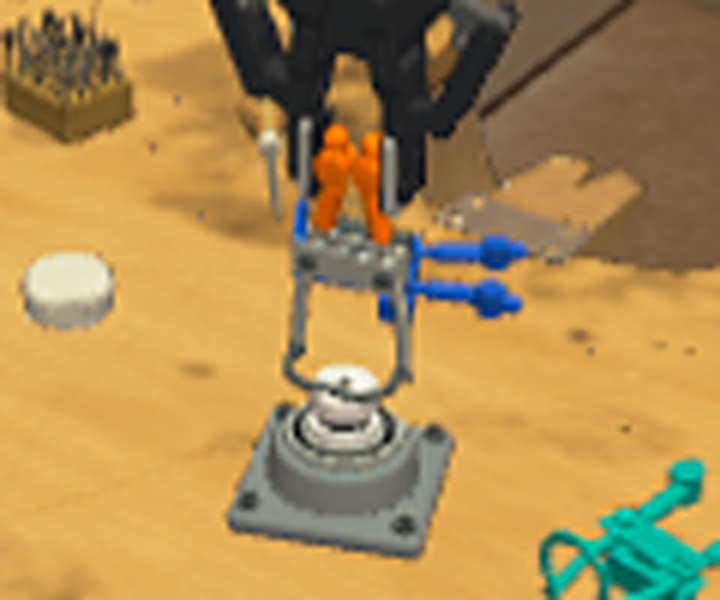

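View pics/wc6.png

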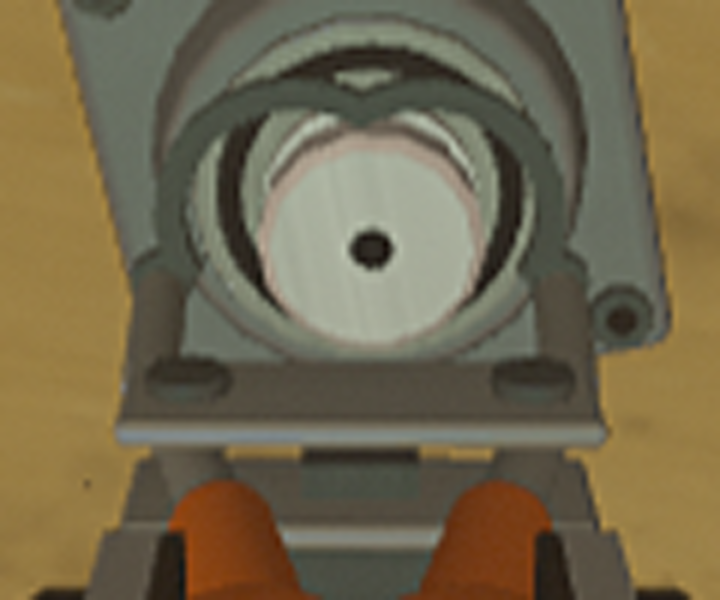

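Run:
```python
from h import *
import pickle
s=pickle.load(open('w6.pkl','rb'));W=cam('wrist',s);T=R.from_rotvec(s['eef_rot']).as_matrix();t=s['tcp_pos']
f=lambda c:np.array(c)/6+[265,160]
def at(c,z):
    P=plane(W,f(c),z);return ((P-t)@T*1000).round(1).tolist()
zc=t[2]-.0825
print('clip z',zc)
print('ring L,R outer,inner', at([(158,220),(565,220),(187,220),(535,220)],zc+.00175))
print('dip inner',at([(363,122)],zc),'lobe inner',at([(280,103),(440,103)],zc))
print('axle hole,L,R,top,bot',at([(371,249),(260,245),(485,245),(373,132),(373,347)],.061))
print('screws',at([(187,380),(534,380)],zc+.02))
im=cv2.imread('pics/wrist6.png');cv2.imwrite('pics/wcc6.png',cv2.resize(im[230:310,275:375],None,fx=6,fy=6,interpolation=2))
# side/scene ring checks: predicted pixel positions of clip if at tool (2.7,0,82.5)
for n,o,k in(('side',(300,140),6),('scene',(290,180),6)):
    C=cam(n)
    for x in (0.7,2.7,4.7):
        X=t+T@np.array([x/1000,0,.0825]);
        # axle top centre prediction and jaw tips
        print(n,x,((proj(C,X)-o)*k).round(),((proj(C,t+T@np.array([x/1000+.0205,0,.0825]))-o)*k).round())
```

```text
clip z 0.07224999027110489
ring L,R outer,inner [[10.7, -24.1, 80.7], [10.6, 28.5, 80.8], [10.7, -20.3, 80.7], [10.6, 24.7, 80.8]]
dip inner [[23.3, 2.4, 82.5]] lobe inner [[25.8, -8.2, 82.5], [25.8, 12.2, 82.5]]
axle hole,L,R,top,bot [[2.1, 3.6, 93.8], [2.7, -11.7, 93.7], [2.7, 19.2, 93.8], [18.8, 3.8, 93.8], [-12.4, 3.9, 93.7]]
screws [[-3.9, -19.1, 62.5], [-3.9, 23.3, 62.5]]
side 0.7 [[346. 329.]] [[393. 334.]]
side 2.7 [[351. 330.]] [[397. 334.]]
side 4.7 [[355. 330.]] [[402. 335.]]
scene 0.7 [[347. 359.]] [[329. 382.]]
scene 2.7 [[345. 361.]] [[327. 385.]]
scene 4.7 [[344. 363.]] [[325. 387.]]
```

View pics/wcc6.png

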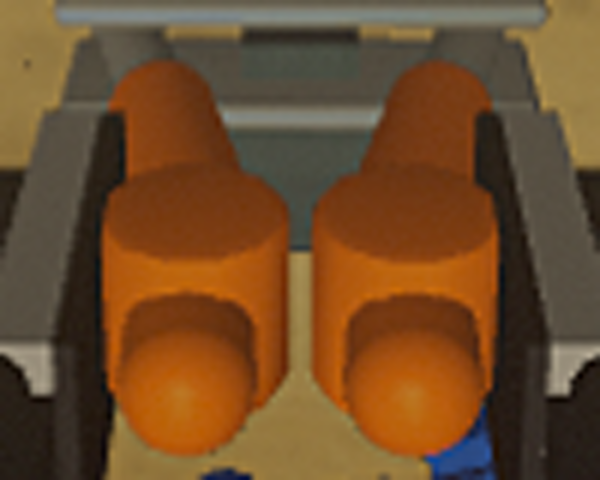

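Run:
```python
from h import *
import pickle
s=pickle.load(open('w6.pkl','rb'));W=cam('wrist',s);T=R.from_rotvec(s['eef_rot']).as_matrix();t=s['tcp_pos']
f=lambda c:np.array(c)/6+[265,160]
def at(c,zt):
    P=plane(W,f(c),t[2]-zt);return ((P-t)@T*1000).round(1).tolist()
print('front plate top front/back edge',at([(115,428),(607,428),(115,443),(607,443)],.0215))
g=lambda c:np.array(c)/6+[275,230]-np.array([265,160])
k=lambda c:(np.array(c)/6+[10,70])*6
print('plate2',at(k([(230,108),(230,126),(300,248)]),.0215))
print('cap L/R extremes, rows 212',at(k([(104,212),(288,212),(313,212),(497,212)]),-.0175),'cap top/bot',at(k([(205,165)]),-.0095),at(k([(205,260)]),-.0255))
print('ball',at(k([(187,385),(415,385)]),-.0285))
```

```text
front plate top front/back edge [[8.7, -22.2, 21.5], [8.7, 26.4, 21.5], [7.0, -22.3, 21.5], [7.0, 26.4, 21.5]]
plate2 [[-2.4, -5.1, 21.5], [-4.4, -5.1, 21.5], [-18.7, 2.0, 21.5]]
cap L/R extremes, rows 212 [[9.2, -13.4, -17.5], [9.2, 1.0, -17.5], [9.2, 2.9, -17.5], [9.2, 17.3, -17.5]] cap top/bot [[8.8, -5.9, -9.5]] [[10.0, -5.1, -25.5]]
ball [[1.2, -6.5, -28.5], [1.2, 10.4, -28.5]]
```

Measured again: the axle is 1.4 mm to +y of the ring's middle and about 0.4 mm off in x. I'll shift in y, then lower gently in stages and watch the force.

```bash
python3 -m creep '[[255,[0,0.14,0],0],[255,[0,0,0],0],[255,[0,0,0.25],0],[255,[0,0,0.25],0],[255,[0,0,0.25],0],[255,[0,0,0.25],0],[255,[0,0,0.2],0],[255,[0,0,0],0],[255,[0,0,0],0]]'
python3 - <<'E'
from h import *
s=robot.state();t=s['tcp_pos'];T=R.from_rotvec(s['eef_rot']).as_matrix();print(s['force'],t)
for n,(r0,c0) in (('wrist',(160,265)),('side',(140,300)),('scene',(180,290))):
    im=viewer.grab_frame(n);im=cv2.resize(im[r0:r0+100,c0:c0+120],None,fx=6,fy=6,interpolation=2)
    cv2.imwrite(f'pics/{n}7.png',im[:,:,::-1])
    if n!='wrist':
        for y in(27,-27): print(n,y,((proj(cam(n),t+T@np.array([.006,y/1000,.0855]))-(c0,r0))*6).round())
E
```

```text
clock: 8.28
tcp_pos: [0.489, -0.1816, 0.143]
eef_rot: [0.265, -3.13, -0.0]
force: [-0.6, -0.8, -2.1]
gripper_width: 0.36
[-0.56217169 -0.82905141 -2.06728788] [ 0.48895953 -0.1816199   0.143035  ]
side 27 [[351. 390.]]
side -27 [[359. 334.]]
scene 27 [[285. 377.]]
scene -27 [[395. 406.]]
```

View pics/wrist7.png

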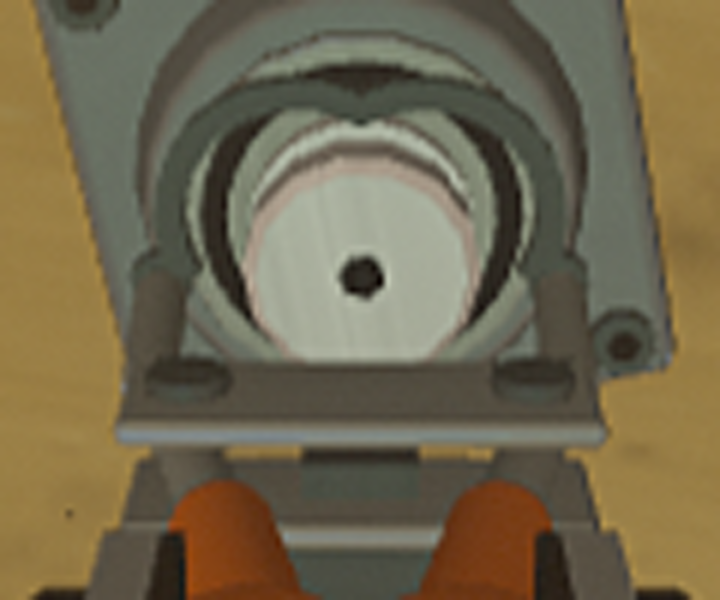

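View pics/side7.png

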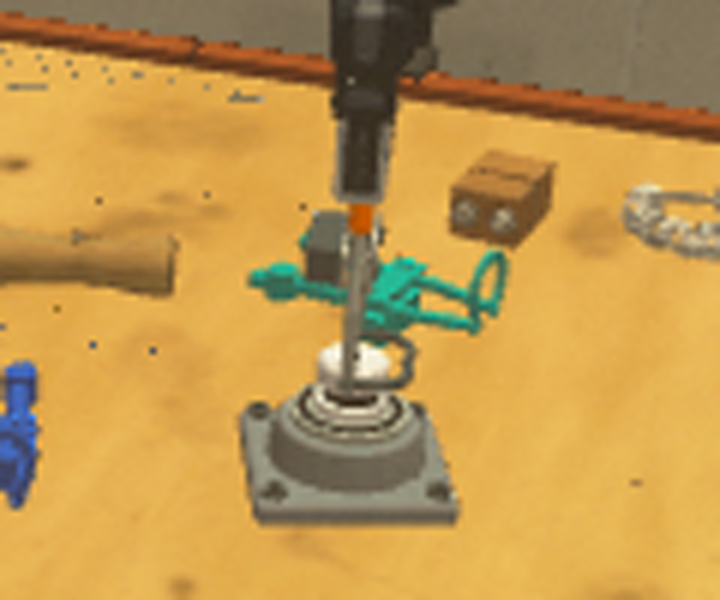

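View pics/scene7.png

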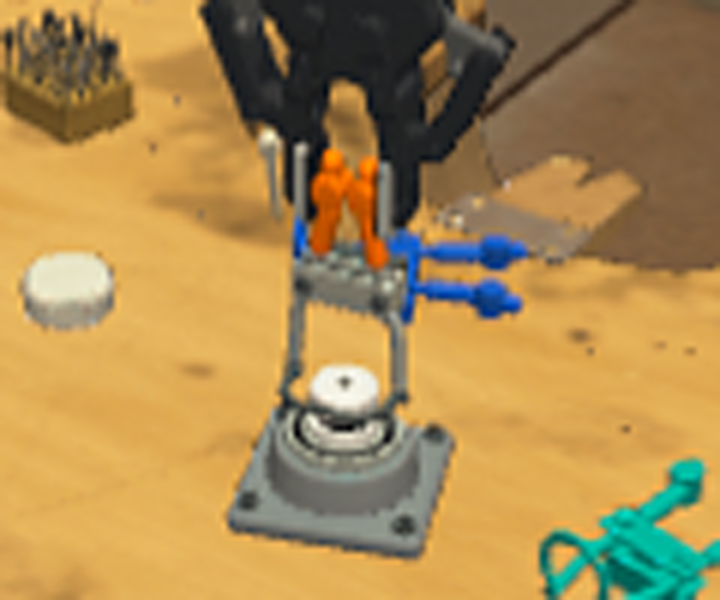

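The ring is round the axle end with no contact force, and the tips appear where predicted (within 1 px in side and scene). Lowering the last 15 mm.

```bash
python3 -m creep '[[255,[0,0,0.25],0],[255,[0,0,0.25],0],[255,[0,0,0.25],0],[255,[0,0,0.25],0],[255,[0,0,0.25],0],[255,[0,0,0.25],0],[255,[0,0,0],0],[255,[0,0,0],0],[255,[0,0,0],0]]'
python3 - <<'E'
from h import *
s=robot.state();t=s['tcp_pos'];T=R.from_rotvec(s['eef_rot']).as_matrix();print(s['force'],s['wrist_torque'],t,s['gripper_width']*85)
for n,(r0,c0) in (('wrist',(160,265)),('side',(140,300)),('scene',(180,290))):
    im=viewer.grab_frame(n);cv2.imwrite(f'pics/{n}8f.png',im[:,:,::-1]);im=cv2.resize(im[r0:r0+100,c0:c0+120],None,fx=6,fy=6,interpolation=2)
    cv2.imwrite(f'pics/{n}8.png',im[:,:,::-1])
    if n!='wrist':
        for y in(27,-27): print(n,y,((proj(cam(n),t+T@np.array([.006,y/1000,.0855]))-(c0,r0))*6).round())
E
```

```text
clock: 9.18
tcp_pos: [0.4891, -0.1817, 0.1283]
eef_rot: [0.265, -3.13, -0.0]
force: [0.8, 0.4, -1.8]
gripper_width: 0.363
[ 0.81068392  0.42719523 -1.75928325] [-0.01639008 -0.0041705   0.010581  ] [ 0.48913933 -0.18171153  0.12829101] 30.848298411546313
side 27 [[348. 420.]]
side -27 [[356. 363.]]
scene 27 [[285. 403.]]
scene -27 [[394. 432.]]
```

View pics/wrist8.png

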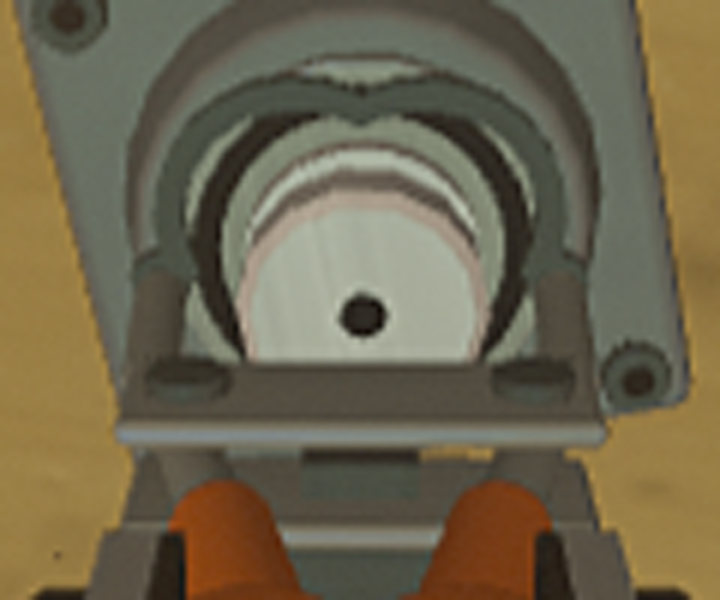

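View pics/side8.png

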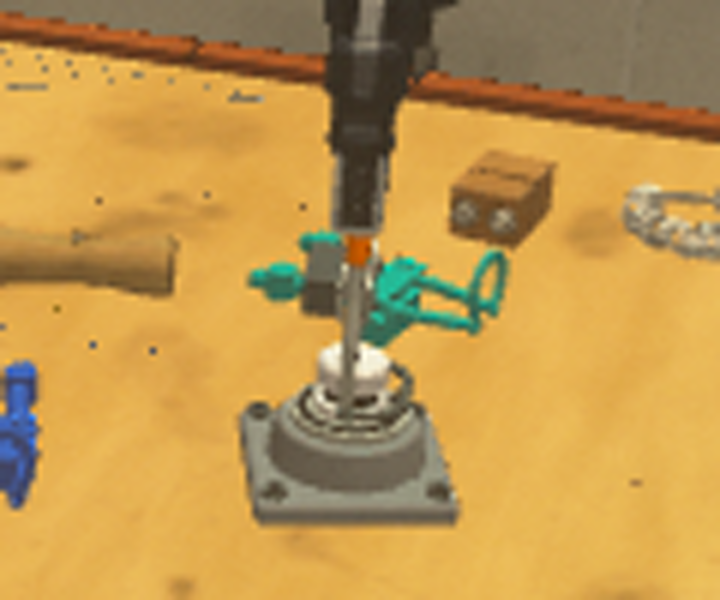

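View pics/scene8.png

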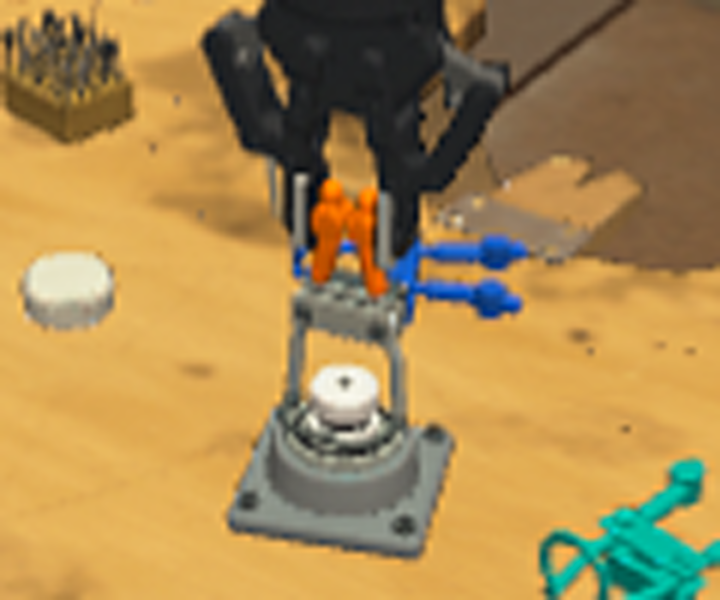

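Run:
```python
from h import *
s=robot.state();W=cam('wrist',s);T=R.from_rotvec(s['eef_rot']).as_matrix();t=s['tcp_pos']
P=plane(W,np.array([(362,315),(238,315),(490,315),(362,193)])/6+[265,160],.061);print(((P-t)@T*1000).round(1))
P=plane(W,np.array([(361,122),(187,220),(535,220)])/6+[265,160],t[2]-.0825);print(((P-t)@T*1000).round(1))
# height of jaw tip from scene+side, near jaw
a=tri([cam('side'),],[(300+347/6,140+418/6)]) if 0 else None
D=cam('side');S=cam('scene')
for n,C,px,y in(('side L',D,(300+347/6,140+418/6),.027),('scene R',S,(290+398/6,180+430/6),-.027)):
    o,v=rays(C,[px]);X0=t+T@np.array([.006,y,.0855]); P=np.eye(3)-np.outer(v[0],v[0]); # best height shift
    k=P[:,2];print(n,'dz mm',1000*(k@(P@(o-X0)))/(k@k))
```

```text
[[  2.7   2.3  67.5]
 [  2.7 -13.1  67.5]
 [  2.7  18.1  67.5]
 [ 18.5   2.3  67.5]]
[[ 23.3   2.2  82.5]
 [ 10.1 -20.5  82.5]
 [ 10.1  24.8  82.5]]
side L dz mm 0.7166983624198897
scene R dz mm 1.1730882538141802
```

Everything agrees to about 1 mm: axle versus clip centre is (2.7, 2.4) against (3.0, 2.2) mm. The ring may be 0.3–1.2 mm high, so I'll trim 0.5 mm down, settle and hand in.

```bash
python3 -m creep '[[255,[0,0,0.05],0],[255,[0,0,0],0],[255,[0,0,0],0],[255,[0,0,0],0],[255,[0,0,0],0],[255,[0,0,0],0]]'
python3 - <<'E'
from cell import robot
s=robot.state();print(s['force'],s['tcp_pos'],s['gripper_width'],abs(s['joint_vel']).max());print(robot.hand_in())
E
```

```text
clock: 9.83
tcp_pos: [0.4891, -0.1817, 0.1278]
eef_rot: [-0.266, 3.13, -0.0]
force: [-0.5, 0.6, -2.5]
gripper_width: 0.359
[-0.49499144  0.57321214 -2.54414049] [ 0.48911626 -0.18167804  0.12781869] 0.35884463491739554 0.0019700009774442106
the job is handed in; nothing more can be done
None
```

I took the orange-handled pliers from their stand, squeezed them to the stop with a 45 N grip and lowered the spread ring over the axle stub to the groove. I handed the job in at 9.8 s with the gripper still holding them; no verdict was reported.

**Last checks before hand-in:**
- **Ring position:** the ring centre measured within about 0.5 mm of the axle's axis.
- **Ring height:** it worked out to about 45.3 mm from the arm's position, against 45.5 mm for the groove. The side and scene pictures, taken before a final 0.5 mm trim down, put the jaw tips 0.7 and 1.2 mm higher than the arm's position did. That disagreement is inside the ±3.5 mm tolerance.
- **Force on the hub:** the downward force while lowering stayed at about the pliers' own weight (1.8–2.5 N), so I saw no sign of them resting on the hub.
- **Squeeze:** the gripper opening read about 31 mm, against 34 mm expected over the fully squeezed grips. I put the difference down to pad give, and the pictures show the ring fully spread.
- **Bystanders:** the arm did not come near the tin, loupe or burr block. I did not measure their positions again at the end.

**Disagreements along the way:**
- **Wrist camera:** it read about 2 mm to one side compared with the other views. I worked round this by measuring the ring and axle in the same picture.
- **Joint block:** its measured thickness was about 27 mm instead of 31 mm, so I used the grip ends to place the ring centre front to back.

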